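# Make the sherd-washing tub ready: hang the sieve, dose the soap

### The job

Get the tub ready for washing sherds: hang the little sieve by its own hook over the tub's long rim nearest the robot, so that it hangs upright inside the tub, and give the dispenser that has the spout a full press: push its plunger head gently down to its stop, going by feel and no harder than that needs, hold it there for half a second and let it come up again. Leave the other dispenser unpressed, and do not push the tools and sherds about.

Things in the scene. Friction and masses are not known exactly. Their poses are not given: they have to be found in the camera images.
- pipe: Fixed grey drain pipe, 60 mm thick, 800 mm long, level along its frame's y on two wooden posts at y = -360 and +360 mm. Origin on the table, -x looks to the robot; pipe axis at x = +20, z = 303 mm. It hangs over both dispensers, whose axes stand near x = 0: a tool pointing straight down cannot get onto their heads; it must lean back 35 to 50 degrees and come from the robot's side.
- tub: Fixed teal plastic wash tub, open-topped, vertical walls 6 mm thick; outside 160 mm (x) by 260 mm (y) by 110 mm high. Origin: centre of its underside; -x looks towards the robot. One sherd lies on its floor.
- tub_rim (a point): Middle of the top edge of the tub's long wall nearest the robot, at the middle of the wall's thickness (tub frame x = -77, y = 0, z = 110 mm); the wall runs along y.
- sieve: Loose steel sieve box, 50 (x) by 80 (y) by 40 mm high, about 160 g, standing upright. Origin: centre of its underside. From its -x wall a strap 50 mm wide rises to z = 84, then bends to -x and down as a hook ending at z = 54. Slot between strap (x = -25) and hook leg (x = -37): 12 mm wide, ceiling at z = 80. Hung: rim in the slot, box inside the tub, leg outside.
- sieve_hook (a point): Middle of the slot's ceiling, sieve frame (-31, 0, 80) mm: rests on the rim when hung.
- sieve_tab (a point): Middle of the black grip tab that stands on the hook, sieve frame (-31, 0, 105) mm. The tab is 10 mm thick (x), 26 mm wide (y), from z = 84 to 126 mm.
- washhead_top (a point): Centre of the top of the head to press: plain round grey button, 34 mm across, 208 mm above the table, on the white bottle (70 mm across) that has a spout, a thin tube fixed below the head, pointing 88 mm to the robot over the tub. The bottle stands on a springy foot that may give 0 to 22 mm while you press, depending on how full it is: go by feel. Pressed to the stop, the force rises past 12 N.
- washhead (a joint): Travel of that plunger head in its bottle, m: 0 up, grows downwards, stop at 0.014. Its spring needs about 5 N to start and 12 N at the stop, and brings the head up again. Press with 13 to 17 N; over 23 N would harm it.
- dishhead_top (a point): Centre of the top of the other dispenser's head: a wide dish 58 mm across, on a like bottle without a spout, at about the same height. To be left alone. Which dispenser stands left and which right varies; their axes are about 170 mm apart.
- dishhead (a joint): Travel of the other dispenser's head, m: 0 up, grows downwards.
- sherd1: Loose dark curved pottery sherd, about 60 by 70 mm and 16 mm high, on the table; a bystander. Origin: centre of its underside.
- sherd2: Loose brown sherd, about 60 by 50 mm and 16 mm high, on the table beside the tub; a bystander.
- sherd3: Loose dark sherd, about 66 by 62 mm and 16 mm high, on the table; a bystander.
- sherd4: Loose pale sherd, about 54 by 46 mm and 16 mm high, on the floor of the tub; a bystander.
- brush: Loose brush, 180 mm long, lying on the table; a bystander.
- pot: Loose white cup, 72 mm across, 85 mm high, on the table; a bystander. Origin: centre of its underside.
Things that resemble listed ones, but are neither listed nor needed, are in the scene too. What is shaped like the sieve but blue, pink or red is not meant.

How it is judged:
On the way:
1. the spouted dispenser's plunger is pressed down to its stop (within 1.5 mm) and held there (value of joint washhead above 0.0125 m), for 0.3 s.
At the end, for the whole second after the job is handed in: The sieve hangs at rest by its hook on the tub's long rim nearest the robot: slot ceiling within 5 mm of the rim in height, 10 mm across and 100 mm along from the rim's middle, box inside, upright within 11 degrees; the plunger head is up again within 2 mm (x of sieve_hook in the frame of tub_rim between -0.01 and 0.01 m and y of sieve_hook in the frame of tub_rim between -0.1 and 0.1 m and z of sieve_hook in the frame of tub_rim between -0.005 and 0.005 m and x of sieve in the frame of tub above -0.072 m and angle between sieve's own z axis and vertical below 0.2 rad and linear speed of sieve below 0.02 m/s and angular speed of sieve below 0.2 rad/s and value of joint washhead below 0.002 m); the robot touches nothing.
It fails at once if the other dispenser's head is pressed more than 3 mm (value of joint dishhead above 0.003 m).
It fails at once if the plunger head is pressed with more than 23 N (contact force between anything else and washhead above 23 N).
It fails at once if a bystander (sherd, brush or cup) is moved more than 30 mm (distance of any of sherd1, sherd2, sherd3, sherd4, brush, pot from where it was at the start of the episode above 0.03 m).
It also fails if it takes over 58 s, if anything falls off the work surface, if the arm or the gripper's body presses on something with over 40 N, if the wrist force passes 120 N, or if a joint passes its speed limit or range.

### The arm

A 6-joint arm with a two-finger parallel gripper is mounted at the origin on the work surface. World frame = base frame: x ahead of the robot, y to its left, z up, the work surface at z = 0. Lengths are in m, angles in rad, forces in N, time in s.
With the tool pointing down it reaches from about 0.35 to 0.775 m from the base axis. Payload 7.3 kg.
Tool frame: the origin (TCP) lies at the very end of the fingers, on their centre line; the grasp point (between the pads) lies 19 mm behind it; z points along the fingers, y is the line along which they close (so a half turn about z gives the same grasp; the last joint's range is limited). The gripper opens to 92 mm and grips with 3 to 60 N. Pads are 19 mm wide; open, the fingers measure 130 mm over their backs; the gripper's body (75 mm by 190 mm) begins 47 mm behind the grasp point.
Start: joints at [1.087, 0.342, 1.524, -0, 1.275, -0.146], TCP at [0.174, 0.495, 0.227] pointing down, gripper open.
Joint ranges: [-2.53, 2.53], [-0.77, 2.02], [0.04, 2.7], [-1, 4.14], [0.28, 2.66], [-3.11, 3.11]. Speed limits (rad/s): [2.57, 2.57, 3.14, 3.14, 3.14, 3.14].

### API

Orientations are given as [roll, pitch, yaw] about the fixed x, y, z axes, in that order (R = Rz(yaw) Ry(pitch) Rx(roll)).
In Python, from cell import robot, cams gives the robot as it stands. The module is installed in compiled form; this text tells all that it offers.
- The arm moves only by the tool carry_out, never from a script. Its argument "deltas" is a list of rows, each a list of 7 numbers: the shift along the tool's x, y, z in cm, then the turn, a rotation vector about the tool's x, y, z in rad, then the opening, from 0 (shut) to 1 (fully open). A call has exactly 8 rows; each row shifts and turns the commanded pose from where the row before left it, along the tool's axes as they then stand; what a row does not reach is not made up. A row lasts 1/12 s, in which the tool goes at most 41.7 mm and 7.16 degrees, less where a joint would pass 70% of its speed; a pose out of reach is approached as far as the arm can. A call is refused whole if a number of a shift passes 4.17 or a number of a turn 0.125, either way. A call with a gripper value outside its range is refused whole. The fingers move at their own pace and stop on an object; "force" is the grip in N (left out, the last holds). Time passes only in rows, so rows that do not move let the fingers close, or fill a call up. It gives the time, the measured TCP pose, the force, the opening and the grip force at its end, in the units of the state.
- robot.observe(): the state, without advancing time (a new reading comes with each control period).
- cams.read_camera(name): name is "scene" or "top"; returns a dict with "image" (384x512x3 uint8, blue, green, red), "depth" (384x512 float32, m along the optical axis (not along the pixel's ray), 0 where there is no reading), "fx", "fy", "cx", "cy" (pixels), "world_to_cam" (4x4, takes a point from world to camera coordinates). Camera axes: x right, y up, looking along -z (the intrinsics and any distortion apply to the point x, -y, -z); pixel columns grow to the right and rows downward; lengths in m; the calibration is good to about 2 mm. A picture is of the moment at which its call begins.
- robot.hand_in(): hands the job in; it is judged then, once.
The state is a dict: "time": time; "qpos": joint angles; "qvel": joint speeds; "joint_efforts": joint torques, N m; "tool_pos": TCP position; "tool_rot": TCP orientation; "contact_force": force on the tool from outside, world axes, zero at the start; "torque": the same for the moment, N m; "opening": finger opening in m; "grip_force": force on a finger pad.
Only numpy, scipy, OpenCV 4.12 (cv2) and the standard library are available. Lean on these libraries where they do the work, as an engineer would, in place of code of your own. Each camera call takes 0.05 s, during which the arm holds its last target. There are 200 camera calls.

## Working session

There is one attempt and no reset: what is moved stays moved. The work goes in short steps, Python scripts to look and compute and a tool call to move; the robot and the scene stay as the last step left them, time stands still between calls to the robot, and variables do not carry over. Pictures are saved under pics/ and viewed, at most 12 in all, crops included, and the job is handed in when it is done.

Besides the shell and the picture viewer there is one more tool, called after "Request:" in YAML: its name, and indented under it one key for each argument. carry_out: Moves the arm, as the interface text tells. Its arguments: {"type":"object","properties":{"deltas":{"type":"array","items":{"type":"array","items":{"type":"number"}}},"force":{"type":"number"}},"required":["deltas"]}

```bash
mkdir -p pics
cat > h.py <<'E'
import numpy as np, cv2
from cell import robot, cams
def grab(n,tag):
    d=cams.read_camera(n); np.save(f'{tag}_d.npy',d['depth']); cv2.imwrite(f'pics/{tag}.png',d['image'])
    np.savez(f'{tag}.npz',**d); return d
def pt(d,u,v,z=None):
    z=d['depth'][int(round(v)),int(round(u))] if z is None else z
    p=np.array([(u-d['cx'])/d['fx']*z,-(v-d['cy'])/d['fy']*z,-z,1])
    return (np.linalg.inv(d['world_to_cam'])@p)[:3]
def cloud(d):
    v,u=np.mgrid[0:384,0:512]; z=d['depth']
    p=np.stack([(u-d['cx'])/d['fx']*z,-(v-d['cy'])/d['fy']*z,-z,np.ones_like(z)],-1)
    return (p@np.linalg.inv(d['world_to_cam']).T)[...,:3]
def proj(d,p):
    q=d['world_to_cam']@np.append(p,1); return d['cx']+d['fx']*q[0]/-q[2], d['cy']-d['fy']*q[1]/-q[2]
E
python3 - <<'E'
from h import *
for n in('scene','top'):
    d=grab(n,n+'0'); print(n,d['fx'],d['cx'],d['cy'],np.linalg.inv(d['world_to_cam'])[:3].round(3).tolist(), list(d.keys()))
a=cv2.imread('pics/scene0.png');b=cv2.imread('pics/top0.png')
cv2.imwrite('pics/s0.png',cv2.resize(a,(800,600),interpolation=2));cv2.imwrite('pics/t0.png',cv2.resize(b,(800,600),interpolation=2))
print(robot.observe())
E
```

```text
scene 351.16228873248383 259.69027635957553 190.1419838177346 [[-0.62, -0.682, 0.388, 0.894], [0.785, -0.537, 0.31, 0.309], [-0.002, 0.497, 0.868, 0.952]] ['image', 'depth', 'fx', 'fy', 'cx', 'cy', 'world_to_cam']
top 368.0783305234502 254.52715107983673 190.91535210300432 [[-0.075, 0.975, -0.208, 0.334], [-0.997, -0.073, 0.022, 0.043], [0.006, 0.209, 0.978, 1.061]] ['image', 'depth', 'fx', 'fy', 'cx', 'cy', 'world_to_cam']
{'time': 0.1, 'qpos': array([ 1.08698186e+00,  3.42649510e-01,  1.52493114e+00,  1.50449297e-05,
        1.27538315e+00, -1.45988038e-01]), 'qvel': array([-0.00049677,  0.0002393 , -0.00408981,  0.00023088, -0.00056121,
        0.00073165]), 'joint_efforts': array([ 2.88325005e-03, -4.32010210e+01, -2.44695389e+01,  7.21485238e-02,
        5.26350620e-02, -3.96260202e-05]), 'tool_pos': array([0.17380301, 0.49501266, 0.22611292]), 'tool_rot': array([-3.14023818e+00, -2.13695790e-04,  2.80376169e+00]), 'contact_force': array([ 0.42114014, -0.70769997, -0.89879326]), 'torque': array([-0.00572683, -0.00738164,  0.0091821 ]), 'grip_force': 0.0, 'opening': 0.09219369608253682}
```

View pics/s0.png

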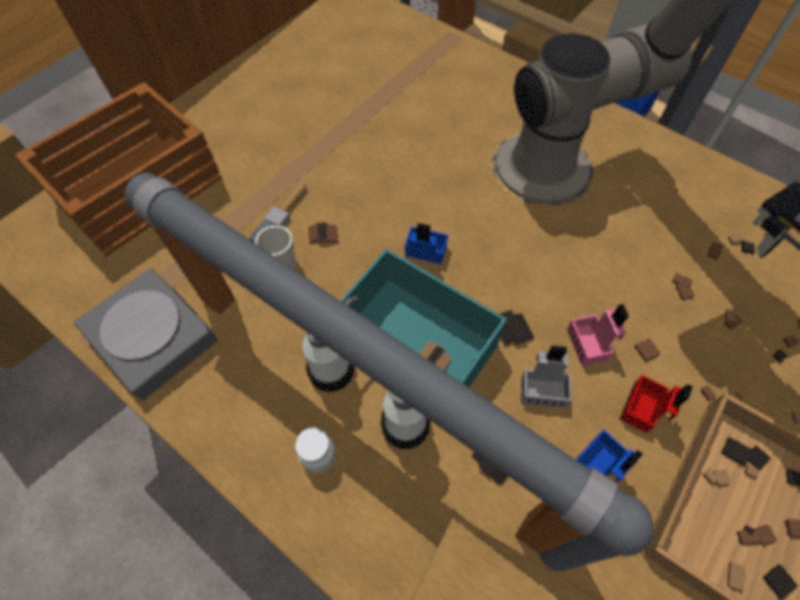

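View pics/t0.png

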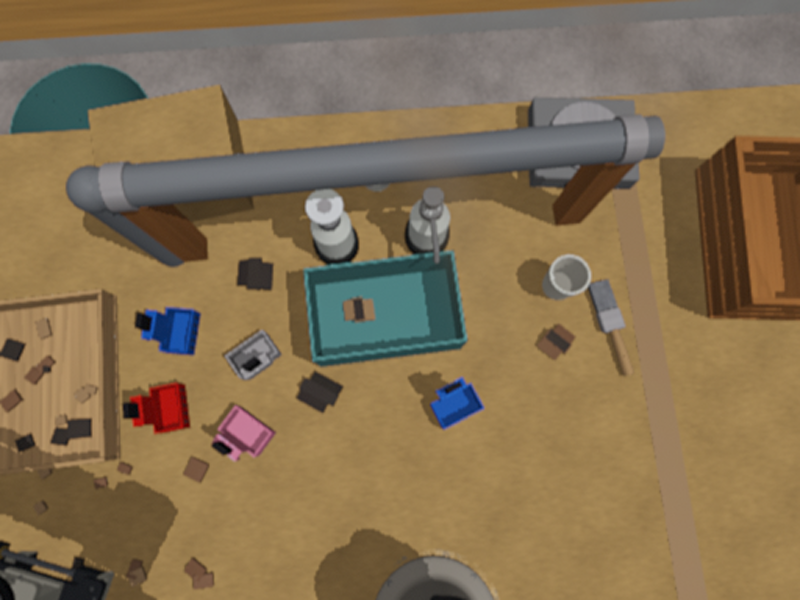

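The two pictures show five sieve-shaped boxes. In the top view they are blue (170,330), red (160,407), pink (243,433), blue (457,403) and steel-grey (252,356). I choose the grey one, which is at (547,380) in the scene view. There are two dispensers: the one with a dish head at top (325,207), and the one with a small button and spout at top (433,198), which is the one to press. The tub is at (387,307).

Run:
```python
from h import *
T=dict(np.load('top0.npz'));S=dict(np.load('scene0.npz'))
ct,cs=cloud(T),cloud(S)
allp=np.concatenate([ct.reshape(-1,3),cs.reshape(-1,3)]);
# tub rim
hsv=lambda d:cv2.cvtColor(d['image'],cv2.COLOR_BGR2HSV)
for d,c,n in((T,ct,'t'),(S,cs,'s')):
    h=hsv(d); m=(abs(h[...,0].astype(int)-88)<10)&(h[...,1]>80)&(abs(c[...,2]-.11)<.006)&(c[...,0]<.8)
    p=c[m][:,:2].astype(np.float32); r=cv2.minAreaRect(p); print('rim',n,len(p),r, cv2.boxPoints(r).round(4).tolist())
# sieve approx
p0=pt(T,161,228);print('sieve pix',p0)
for d,c,n in((T,ct,'t'),(S,cs,'s')):
    near=(np.hypot(c[...,0]-p0[0],c[...,1]-p0[1])<.075)
    h=hsv(d)
    for lo,hi in((.03,.046),(.05,.09),(.1,.14)):
        m=near&(c[...,2]>lo)&(c[...,2]<hi); p=c[m]
        if len(p)>4: print(n,lo,len(p),p.mean(0).round(4),cv2.minAreaRect(p[:,:2].astype(np.float32)), 'zmax',p[:,2].max())
# heads
for nm,(u,v) in dict(wash=(433,195),dish=(325,203)).items():
    q=pt(T,u*.64,v*.64);print(nm,q)
    for c,n in((ct,'t'),(cs,'s')):
        m=(np.hypot(c[...,0]-q[0],c[...,1]-q[1])<.06)&(abs(c[...,2]-.208)<.006);p=c[m]
        if len(p): print(n,len(p),p.mean(0).round(4),p.min(0).round(4),p.max(0).round(4))
m=(ct[...,2]>.326)&(ct[...,2]<.345)&(ct[...,0]>.5);p=ct[m];print('pipe top',len(p),cv2.fitLine(p[:,:2].astype(np.float32),2,0,.01,.01).ravel(),p[:,2].max())
a=cv2.imread('pics/top0.png')[105:255,125:325];cv2.imwrite('pics/c1.png',cv2.resize(a,(800,600),interpolation=2))
b=cv2.imread('pics/scene0.png')[195:295,180:380];cv2.imwrite('pics/c2.png',cv2.resize(b,(800,400),interpolation=2))
```

```text
rim t 608 ((0.5080088973045349, 0.19628839194774628), (0.17602865397930145, 0.5660380125045776), 7.744389533996582) [[0.38269999623298645, 0.4648999869823456], [0.45890000462532043, -0.09600000083446503], [0.633400022983551, -0.0723000019788742], [0.5570999979972839, 0.4885999858379364]]
rim s 367 ((0.4744149148464203, 0.12734946608543396), (0.23702877759933472, 0.43950197100639343), 10.66917896270752) [[0.3172999918460846, 0.321399986743927], [0.3986000120639801, -0.11050000041723251], [0.631600022315979, -0.06669999659061432], [0.5501999855041504, 0.365200012922287]]
sieve pix [0.45461938 0.26551262 0.12979047]
t 0.03 121 [0.4791 0.2902 0.0393] ((0.4723878502845764, 0.2878796458244324), (0.050644151866436005, 0.08003929257392883), 31.886333465576172) zmax 0.04498302814028343
t 0.05 123 [0.4433 0.2678 0.0792] ((0.4454099237918854, 0.2710701823234558), (0.01918705925345421, 0.050179287791252136), 33.72682571411133) zmax 0.08959451919682027
t 0.1 68 [0.445  0.2697 0.1218] ((0.44560375809669495, 0.2710995078086853), (0.010495825670659542, 0.025742094963788986), 32.77583694458008) zmax 
[... 216 characters left out ...]
6] ((0.4467925429344177, 0.2728424668312073), (0.018871324136853218, 0.051163721829652786), 30.077184677124023) zmax 0.08987639048701379
s 0.1 86 [0.4481 0.2722 0.1181] ((0.44595038890838623, 0.27168983221054077), (0.01099780946969986, 0.02576705813407898), 30.92128562927246) zmax 0.12889127628865749
wash [ 0.67816179 -0.04402329  0.20798727]
t 147 [ 0.6766 -0.0432  0.2088] [ 0.661  -0.0589  0.2021] [ 0.6953 -0.0268  0.2127]
dish [0.67615826 0.12621851 0.21069587]
t 420 [0.6735 0.1287 0.2084] [0.6453 0.0998 0.2034] [0.7009 0.1564 0.2126]
s 28 [0.6999 0.1309 0.2073] [0.6975 0.1166 0.2043] [0.7024 0.1448 0.2098]
pipe top 6808 [ 0.027303   -0.99962723  0.69173026  0.05699446] 0.3411443920419287
```

View pics/c1.png

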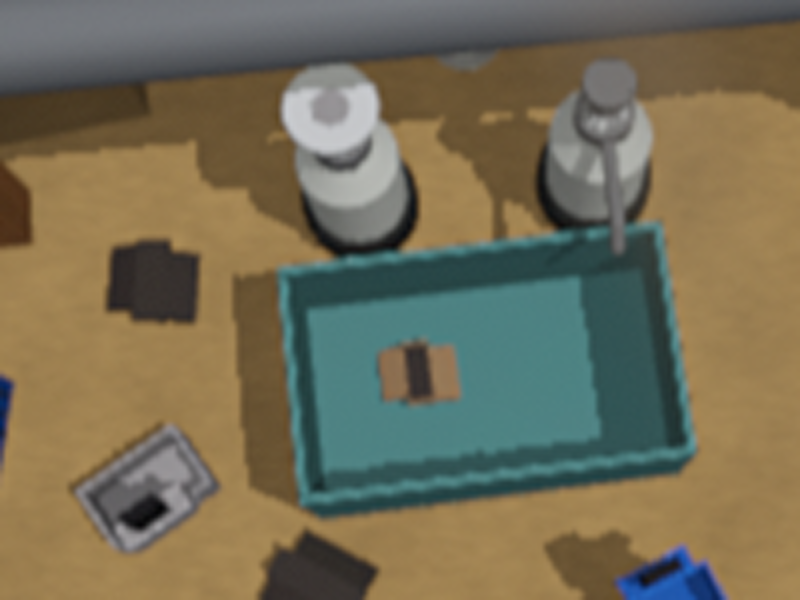

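View pics/c2.png

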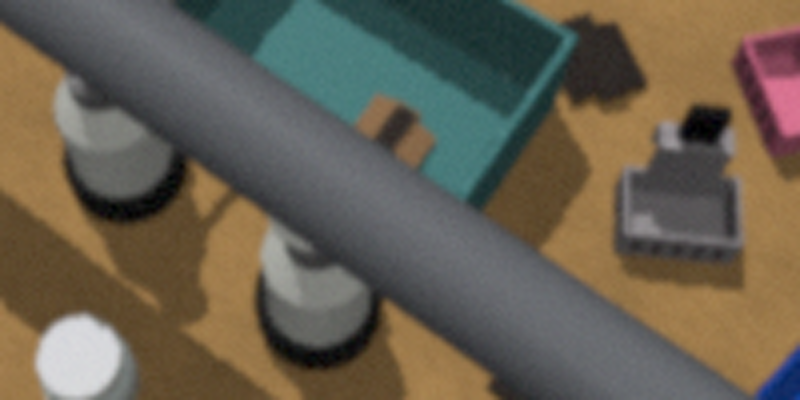

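The crops confirm both choices. The steel sieve has its black tab at c1 (143,512), with the hook side facing the robot. The head to press is the small button at c1 (610,85), which has the spout. Next I fit the tub rim and plan the reach.

```bash
cat >> h.py <<'E'
from scipy.spatial.transform import Rotation as Ro
def plan(p,rpy,n=8,frm=None):
    o=robot.observe() if frm is None else frm
    R0=Ro.from_euler('xyz',o['tool_rot']);R1=Ro.from_euler('xyz',rpy)
    w=(R0.inv()*R1).as_rotvec()/n; t=R0.inv().apply(np.array(p)-o['tool_pos'])
    M=sum(Ro.from_rotvec(w*k).as_matrix() for k in range(n))
    d=np.linalg.solve(M,t)*100
    print('row x%d'%n,d.round(2).tolist(),w.round(4).tolist())
def st():
    o=robot.observe();print('t',round(o['time'],2),o['tool_pos'].round(4),np.degrees(o['tool_rot']).round(1),'F',o['contact_force'].round(1),'op',round(o['opening'],4),'g',round(o['grip_force'],1),'q',o['qpos'].round(2))
E
python3 - <<'E'
from h import *
for t in('top0','scene0'):
    d=dict(np.load(t+'.npz'));c=cloud(d);h=cv2.cvtColor(d['image'],cv2.COLOR_BGR2HSV)
    m=(abs(h[...,0].astype(int)-88)<12)&(h[...,1]>70)&(abs(c[...,2]-.11)<.005)&(c[...,0]<.65)&(c[...,0]>.4)&(c[...,1]>-.13)&(c[...,1]<.22)
    m&=cv2.filter2D(m.astype(np.uint8),-1,np.ones((5,5)))>5
    p=c[m][:,:2].astype(np.float32);print(t,len(p),cv2.minAreaRect(p))
    f=p[(p[:,0]<.505)&(p[:,1]>-.07)&(p[:,1]<.15)];print('near edge pts',len(f),cv2.fitLine(f,cv2.DIST_HUBER,0,.01,.01).ravel(),f.mean(0),f.min(0),f.max(0))
plan([.446,.2715,.20],[np.pi,0,np.radians(122)])
E
```

```text
top0 613 ((0.5298416018486023, 0.046599000692367554), (0.16004696488380432, 0.25727060437202454), 2.997321128845215)
near edge pts 216 [ 0.0508863  -0.99870443  0.45310032  0.04007414] [0.45310014 0.04007414] [ 0.44508183 -0.0698588 ] [0.46134266 0.1492411 ]
scene0 366 ((0.5206317901611328, 0.04762966185808182), (0.1413692981004715, 0.2579622268676758), 2.543057441711426)
near edge pts 164 [ 0.05477399 -0.9984988   0.45418411  0.06351947] [0.45545444 0.03750106] [ 0.44588584 -0.06979574] [0.46309158 0.14796987]
row x8 [-4.48, -0.24, 0.33] [-0.0002, 0.0, 0.0843]
```

Request:
carry_out:
  deltas:
    - [-2.24,-0.12,0.16,0,0,0.042,0.5]
    - [-2.24,-0.12,0.16,0,0,0.042,0.5]
    - [-2.24,-0.12,0.16,0,0,0.042,0.5]
    - [-2.24,-0.12,0.16,0,0,0.042,0.5]
    - [-2.24,-0.12,0.16,0,0,0.042,0.5]
    - [-2.24,-0.12,0.16,0,0,0.042,0.5]
    - [-2.24,-0.12,0.16,0,0,0.042,0.5]
    - [-2.24,-0.12,0.16,0,0,0.042,0.5]

```text
time: 0.77
tool_pos: [0.3281, 0.403, 0.2135]
tool_rot: [-3.141, -0.0, 2.466]
contact_force: [-0.5, -0.4, -0.3]
opening: 0.0469
grip_force: 0.0
```

Request:
carry_out:
  deltas:
    - [-2.24,-0.12,0.16,0,0,0.042,0.5]
    - [-2.24,-0.12,0.16,0,0,0.042,0.5]
    - [-2.24,-0.12,0.16,0,0,0.042,0.5]
    - [-2.24,-0.12,0.16,0,0,0.042,0.5]
    - [-2.24,-0.12,0.16,0,0,0.042,0.5]
    - [-2.24,-0.12,0.16,0,0,0.042,0.5]
    - [-2.24,-0.12,0.16,0,0,0.042,0.5]
    - [-2.24,-0.12,0.16,0,0,0.042,0.5]

```text
time: 1.43
tool_pos: [0.4424, 0.2657, 0.2007]
tool_rot: [-3.141, -0.0, 2.13]
contact_force: [0.3, 0.1, -0.3]
opening: 0.046
grip_force: 0.0
```

Run:
```python
from h import *
st(); d=grab('scene','s1'); st()
q=proj(d,[.446,.2715,.126]);print(q)
u,v=map(int,q);cv2.imwrite('pics/c3.png',cv2.resize(d['image'][max(0,v-60):v+60,u-80:u+80],(800,600),interpolation=2))
plan([.446,.2715,.095],[np.pi,0,np.radians(122)])
```

```text
t 1.43 [0.4424 0.2657 0.2007] [-180.   -0.  122.] F [ 0.3  0.1 -0.3] op 0.046 g 0.0 q [ 0.39  0.35  1.59  0.    1.2  -0.17]
t 1.48 [0.4441 0.2628 0.2003] [-1.799e+02  1.000e-01  1.218e+02] F [ 2.2 -2.2 -0.8] op 0.0458 g 0.0 q [ 0.39  0.35  1.59 -0.    1.2  -0.17]
(np.float64(357.000753004771), np.float64(222.97189068438786))
row x8 [0.08, 0.08, 1.32] [-0.0001, 0.0003, -0.0005]
```

View pics/c3.png

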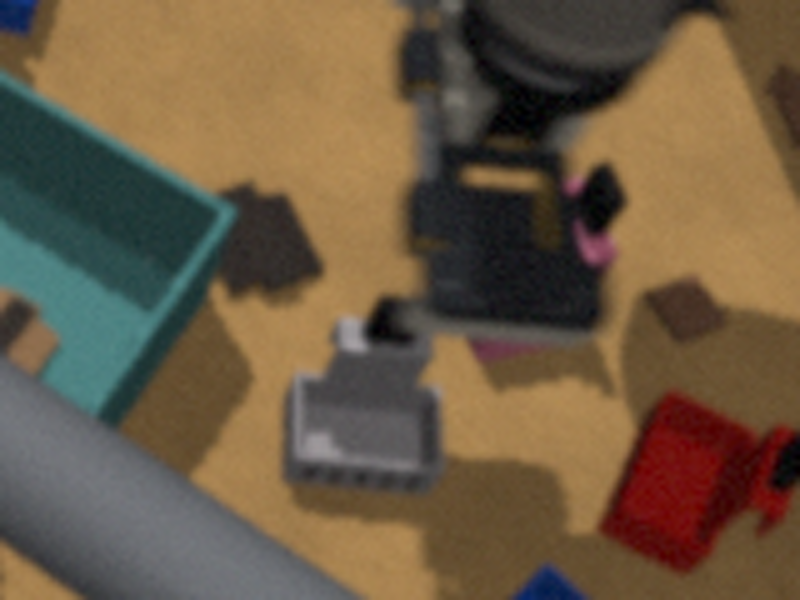

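The crop shows the gripper over the grey sieve, with the tab at (390,320) just below it. I correct by the small remaining offset and go down.

Request:
carry_out:
  deltas:
    - [0.3,0.3,0,0,0,0,0.5]
    - [0.32,0.32,0,0,0,0,0.5]
    - [0,0,1.8,0,0,0,0.5]
    - [0,0,1.8,0,0,0,0.5]
    - [0,0,1.8,0,0,0,0.5]
    - [0,0,1.8,0,0,0,0.5]
    - [0,0,1.8,0,0,0,0.5]
    - [0,0,0,0,0,0,0.5]

```text
time: 2.15
tool_pos: [0.4413, 0.2759, 0.108]
tool_rot: [-3.136, -0.001, 2.134]
contact_force: [-0.6, -0.9, -0.2]
opening: 0.046
grip_force: 0.0
```

Run:
```python
from h import *
st(); plan([.446,.2715,.092],[np.pi,0,np.radians(122)],4)
```

```text
t 2.15 [0.4413 0.2759 0.108 ] [-1.797e+02 -1.000e-01  1.223e+02] F [-0.6 -0.9 -0.2] op 0.046 g 0.0 q [ 0.41  0.46  1.69  0.    0.99 -0.15]
row x4 [-0.16, 0.04, 0.4] [-0.0015, -0.0003, 0.0012]
```

Request:
carry_out:
  deltas:
    - [-0.16,0.04,0.4,0,0,0,0.5]
    - [-0.16,0.04,0.4,0,0,0,0.5]
    - [-0.16,0.04,0.4,0,0,0,0.5]
    - [-0.1,0.02,0.4,0,0,0,0.5]
    - [0,0,0,0,0,0,0]
    - [0,0,0,0,0,0,0]
    - [0,0,0,0,0,0,0]
    - [0,0,0,0,0,0,0]
  force: 25

```text
time: 2.82
tool_pos: [0.4483, 0.2712, 0.0955]
tool_rot: [3.141, 0.0, 2.132]
contact_force: [0.1, 0.8, -0.2]
opening: 0.0238
grip_force: 0.0
```

Run:
```python
from h import *
st()
```

```text
t 2.82 [0.4483 0.2712 0.0955] [180.    0.  122.1] F [ 0.1  0.8 -0.2] op 0.0238 g 0.0 q [ 0.4   0.48  1.7   0.    0.95 -0.16]
```

Request:
carry_out:
  deltas:
    - [0,0,0.15,0,0,0,0]
    - [0,0,0,0,0,0,0]
    - [0,0,0,0,0,0,0]
    - [0,0,0,0,0,0,0]
    - [0,0,0,0,0,0,0]
    - [0,0,0,0,0,0,0]
    - [0,0,0,0,0,0,0]
    - [0,0,0,0,0,0,0]
  force: 25

```text
time: 3.48
tool_pos: [0.4481, 0.2711, 0.0936]
tool_rot: [3.142, -0.0, 2.132]
contact_force: [-0.1, 0.3, -1.5]
opening: 0.0103
grip_force: 25.0
```

Request:
carry_out:
  deltas:
    - [0,0,-0.5,0,0,0,0]
    - [0,0,-1.5,0,0,0,0]
    - [0,0,-2.5,0,0,0,0]
    - [0,0,-2.5,0,0,0,0]
    - [0,0,-2.5,0,0,0,0]
    - [0,0,-2.5,0,0,0,0]
    - [0,0,-2.5,0,0,0,0]
    - [0,0,-1,0,0,0,0]

```text
time: 4.15
tool_pos: [0.4493, 0.2716, 0.2526]
tool_rot: [3.136, 0.001, 2.132]
contact_force: [-0.7, 0.3, -0.6]
opening: 0.0097
grip_force: 25.0
```

Run:
```python
from h import *
st()
y=.062; x=.4531-(y-.040)*.0519
a=np.radians(3)
print(x); plan([x,y,.25],[np.pi,0,np.radians(93)],16)
```

```text
t 4.15 [0.4493 0.2716 0.2526] [1.797e+02 1.000e-01 1.221e+02] F [-0.7  0.3 -0.6] op 0.0097 g 25.0 q [ 0.4   0.32  1.48  0.    1.33 -0.16]
0.4519582
row x16 [-1.26, -0.4, 0.01] [0.0004, -0.0, 0.0318]
```

Request:
carry_out:
  deltas:
    - [-1.26,-0.4,0,0,0,0.0318,0]
    - [-1.26,-0.4,0,0,0,0.0318,0]
    - [-1.26,-0.4,0,0,0,0.0318,0]
    - [-1.26,-0.4,0,0,0,0.0318,0]
    - [-1.26,-0.4,0,0,0,0.0318,0]
    - [-1.26,-0.4,0,0,0,0.0318,0]
    - [-1.26,-0.4,0,0,0,0.0318,0]
    - [-1.26,-0.4,0,0,0,0.0318,0]

```text
time: 4.82
tool_pos: [0.4629, 0.166, 0.248]
tool_rot: [-3.141, -0.0, 1.876]
contact_force: [0.3, -0.1, -2.3]
opening: 0.01
grip_force: 25.0
```

Request:
carry_out:
  deltas:
    - [-1.26,-0.4,0,0,0,0.0318,0]
    - [-1.26,-0.4,0,0,0,0.0318,0]
    - [-1.26,-0.4,0,0,0,0.0318,0]
    - [-1.26,-0.4,0,0,0,0.0318,0]
    - [-1.26,-0.4,0,0,0,0.0318,0]
    - [-1.26,-0.4,0,0,0,0.0318,0]
    - [-1.26,-0.4,0,0,0,0.0318,0]
    - [-1.26,-0.4,0,0,0,0.0318,0]

```text
time: 5.48
tool_pos: [0.4509, 0.0613, 0.2481]
tool_rot: [-3.141, -0.0, 1.621]
contact_force: [-0.9, 0.2, -2.0]
opening: 0.0101
grip_force: 25.0
```

Request:
carry_out:
  deltas:
    - [0,0,0.5,0,0,0,0]
    - [0,0,1,0,0,0,0]
    - [0,0,1,0,0,0,0]
    - [0,0,1,0,0,0,0]
    - [0,0,0.5,0,0,0,0]
    - [0,0,0,0,0,0,0]
    - [0,0,0,0,0,0,0]
    - [0,0,0,0,0,0,0]

```text
time: 6.15
tool_pos: [0.4516, 0.0621, 0.209]
tool_rot: [3.141, -0.0, 1.623]
contact_force: [1.0, 0.5, -0.8]
opening: 0.0096
grip_force: 25.0
```

Run:
```python
from h import *
st(); S=grab('scene','s2');T=grab('top','t2');st()
o=robot.observe();p=o['tool_pos'];dz=p[2]-.0936
for d,n in((S,'s'),(T,'t')):
    c=cloud(d)
    near=(abs(c[...,0]-p[0]-.03)<.07)&(abs(c[...,1]-p[1])<.06)
    for lo,hi in((.033,.046),(.06,.09)):
        m=near&(c[...,2]>lo+dz)&(c[...,2]<hi+dz);q=c[m]
        if len(q)>10:print(n,lo,len(q),q.mean(0).round(4),cv2.minAreaRect(q[:,:2].astype(np.float32)))
a=proj(S,p);u,v=int(a[0]),int(a[1]);cv2.imwrite('pics/c4.png',cv2.resize(S['image'][max(0,v-60):max(0,v-60)+120,u-80:u+80],(800,600),interpolation=2))
```

```text
t 6.15 [0.4516 0.0621 0.209 ] [180.  -0.  93.] F [ 1.   0.5 -0.8] op 0.0096 g 25.0 q [-0.03  0.23  1.73  0.    1.18 -0.08]
t 6.25 [0.4517 0.062  0.2091] [179.9  -0.   93. ] F [-0.5  0.3 -1.2] op 0.0095 g 25.0 q [-0.03  0.23  1.73  0.    1.18 -0.08]
s 0.033 152 [0.4889 0.0725 0.1545] ((0.4835347831249237, 0.06592395901679993), (0.05051914602518082, 0.08090790361166), 3.2279651165008545)
s 0.06 95 [0.4553 0.0797 0.1931] ((0.45119041204452515, 0.07693026214838028), (0.021293293684720993, 0.02558973617851734), 0.9066133499145508)
```

View pics/c4.png

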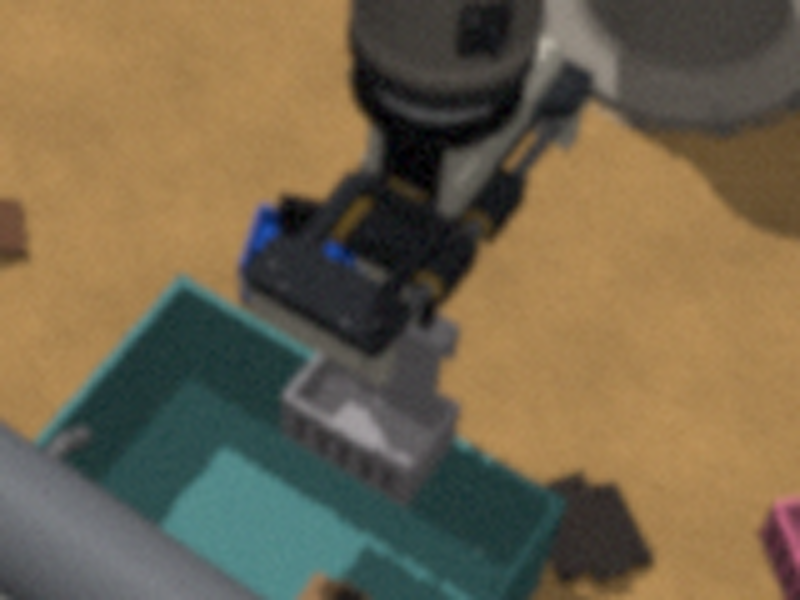

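The box hangs level above the tub with its hook line over the near rim (box at (370,430) in the crop). The hook measures x≈.4525 against the rim at about .453, so I lower it.

Request:
carry_out:
  deltas:
    - [0,0.03,0.5,0,0,0,0]
    - [0,0.03,1,0,0,0,0]
    - [0,0,1,0,0,0,0]
    - [0,0,1,0,0,0,0]
    - [0,0,1,0,0,0,0]
    - [0,0,0.6,0,0,0,0]
    - [0,0,0.4,0,0,0,0]
    - [0,0,0.4,0,0,0,0]

```text
time: 6.92
tool_pos: [0.452, 0.0619, 0.1494]
tool_rot: [3.141, -0.0, 1.623]
contact_force: [-0.8, -0.3, -1.0]
opening: 0.0101
grip_force: 25.0
```

Request:
carry_out:
  deltas:
    - [0,0,0.3,0,0,0,0]
    - [0,0,0.3,0,0,0,0]
    - [0,0,0.3,0,0,0,0]
    - [0,0,0.3,0,0,0,0]
    - [0,0,0.3,0,0,0,0]
    - [0,0,0.2,0,0,0,0]
    - [0,0,0,0,0,0,0]
    - [0,0,0,0,0,0,0]

```text
time: 7.58
tool_pos: [0.4519, 0.0619, 0.1326]
tool_rot: [-3.142, -0.0, 1.623]
contact_force: [-0.0, 0.3, -0.2]
opening: 0.0094
grip_force: 25.0
```

Request:
carry_out:
  deltas:
    - [0,0,0.2,0,0,0,0]
    - [0,0,0.2,0,0,0,0]
    - [0,0,0.2,0,0,0,0]
    - [0,0,0.1,0,0,0,0]
    - [0,0,0.1,0,0,0,0]
    - [0,0,0,0,0,0,0]
    - [0,0,0,0,0,0,0]
    - [0,0,0,0,0,0,0]

```text
time: 8.25
tool_pos: [0.452, 0.0619, 0.1247]
tool_rot: [3.141, -0.0, 1.623]
contact_force: [0.4, 0.2, -2.0]
opening: 0.01
grip_force: 25.0
```

Run:
```python
from h import *
S=grab('scene','s3');st();o=robot.observe();p=o['tool_pos'];dz=p[2]-.0936;c=cloud(S)
m=(abs(c[...,0]-p[0]-.03)<.07)&(abs(c[...,1]-p[1])<.06)&(c[...,2]>.033+dz)&(c[...,2]<.046+dz)
h=cv2.cvtColor(S['image'],cv2.COLOR_BGR2HSV);m&=h[...,1]<70
q=c[m];print(len(q),cv2.minAreaRect(q[:,:2].astype(np.float32)),q.mean(0))
```

```text
t 8.3 [0.452  0.062  0.1247] [180.  -0.  93.] F [ 1.1 -1.3 -1.8] op 0.01 g 25.0 q [-0.03  0.34  1.85  0.    0.95 -0.08]
133 ((0.48150381445884705, 0.06614334136247635), (0.055876269936561584, 0.08174349367618561), 4.779160976409912) [0.48819038 0.07481493 0.07015428]
```

Request:
carry_out:
  deltas:
    - [0,0,0.1,0,0,0,0]
    - [0,0,0.1,0,0,0,0]
    - [0,0,0,0,0,0,0]
    - [0,0,0,0,0,0,0.15]
    - [0,0,0,0,0,0,0.2]
    - [0,0,0,0,0,0,0.3]
    - [0,0,0,0,0,0,0.4]
    - [0,0,0,0,0,0,0.4]

```text
time: 8.97
tool_pos: [0.4519, 0.0619, 0.1226]
tool_rot: [3.141, -0.0, 1.623]
contact_force: [0.8, 1.3, -0.8]
opening: 0.0337
grip_force: 0.0
```

Request:
carry_out:
  deltas:
    - [0,0,-0.5,0,0,0,0.4]
    - [0,0,-1,0,0,0,0.4]
    - [0,0,-2,0,0,0,0.4]
    - [0,0,-3,0,0,0,0.4]
    - [0,0,-3,0,0,0,0.4]
    - [0,0,-3,0,0,0,0.2]
    - [0,0,-3,0,0,0,0]
    - [0,0,-1,0,0,0,0]

```text
time: 9.63
tool_pos: [0.4533, 0.0619, 0.2924]
tool_rot: [3.134, 0.001, 1.623]
contact_force: [-0.2, 0.4, 0.3]
opening: 0.0212
grip_force: 0.0
```

Run:
```python
from h import *
S=grab('scene','s4');T=grab('top','t4');st()
a=proj(S,[.46,.06,.11]);u,v=int(a[0]),int(a[1]);cv2.imwrite('pics/c5.png',cv2.resize(S['image'][max(0,v-60):max(0,v-60)+120,u-80:u+80],(800,600),interpolation=2))
c=cloud(S);h=cv2.cvtColor(S['image'],cv2.COLOR_BGR2HSV)
m=(abs(c[...,0]-.48)<.06)&(abs(c[...,1]-.065)<.06)&(c[...,2]>.06)&(c[...,2]<.077)&(h[...,1]<70);q=c[m];print(len(q),cv2.minAreaRect(q[:,:2].astype(np.float32)),q.mean(0))
m=(abs(c[...,0]-.45)<.03)&(abs(c[...,1]-.065)<.04)&(c[...,2]>.135)&(c[...,2]<.165);q=c[m];print(len(q),q.mean(0),q.max(0))
# head in t4
c=cloud(T);m=(np.hypot(c[...,0]-.677,c[...,1]+.043)<.04)&(abs(c[...,2]-.208)<.006);q=c[m];print('head',len(q),q.mean(0),q.min(0),q.max(0))
A=np.radians(50)
for th in(45,50): 
    t=np.radians(th);R=np.array([[np.sin(t),0]])
```

```text
t 9.73 [0.4529 0.062  0.2901] [179.7   0.   93. ] F [ 0.  -0.1 -0.7] op 0.0136 g 0.0 q [-0.03  0.17  1.58  0.    1.38 -0.08]
190 ((0.4809151291847229, 0.0649944618344307), (0.05404847860336304, 0.08310722559690475), 3.0688698291778564) [0.47811873 0.06658516 0.06767944]
70 [0.45599857 0.06516885 0.15022609] [0.45973846 0.0776064  0.15962301]
head 148 [ 0.6766485  -0.04300719  0.20870138] [ 0.66086996 -0.05860438  0.20201305] [ 0.69295833 -0.02669004  0.21309345]
```

View pics/c5.png

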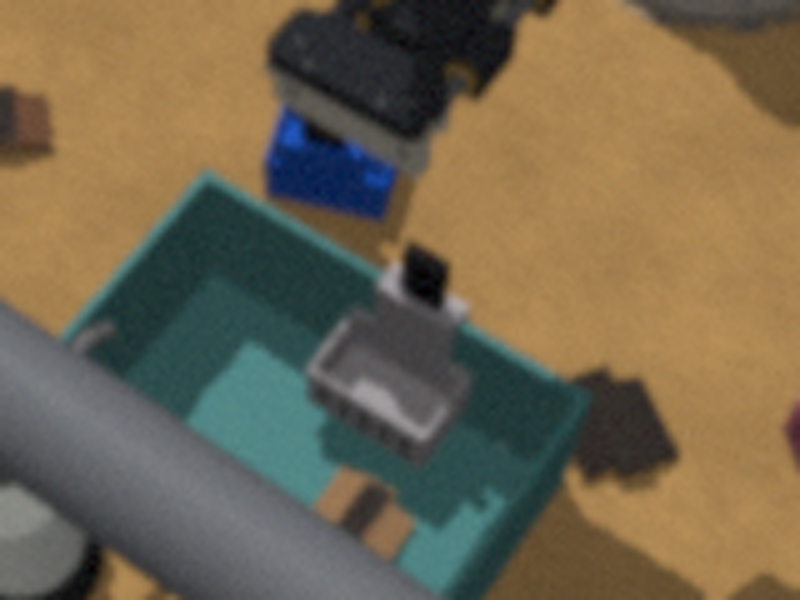

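The sieve hangs upright in the tub: tab at (425,275), box at (390,385) inside. Its box centre is at (.481,.065), as expected. Next is the press; first I turn the wrist at a safe spot.

Run:
```python
from h import *
r=np.radians
plan([.47,-.043,.33],[np.pi,0,0],16)
plan([.56,-.043,.33],[np.pi,r(-48),0],8,dict(tool_pos=np.array([.47,-.043,.33]),tool_rot=[np.pi,0,0]))
```

```text
row x16 [-0.48, 0.57, -0.25] [0.0003, -0.0003, 0.1014]
row x8 [1.08, -0.0, 0.42] [0.0, 0.1047, 0.0]
```

Request:
carry_out:
  deltas:
    - [-0.48,0.57,-0.25,0,0,0.1014,0]
    - [-0.48,0.57,-0.25,0,0,0.1014,0]
    - [-0.48,0.57,-0.25,0,0,0.1014,0]
    - [-0.48,0.57,-0.25,0,0,0.1014,0]
    - [-0.48,0.57,-0.25,0,0,0.1014,0]
    - [-0.48,0.57,-0.25,0,0,0.1014,0]
    - [-0.48,0.57,-0.25,0,0,0.1014,0]
    - [-0.48,0.57,-0.25,0,0,0.1014,0]
  force: 10

```text
time: 10.4
tool_pos: [0.4827, 0.0128, 0.3061]
tool_rot: [-3.139, 0.002, 0.807]
contact_force: [-0.8, 0.6, 0.2]
opening: 0.0003
grip_force: 0.0
```

Request:
carry_out:
  deltas:
    - [-0.48,0.57,-0.25,0,0,0.1014,0]
    - [-0.48,0.57,-0.25,0,0,0.1014,0]
    - [-0.48,0.57,-0.25,0,0,0.1014,0]
    - [-0.48,0.57,-0.25,0,0,0.1014,0]
    - [-0.48,0.57,-0.25,0,0,0.1014,0]
    - [-0.48,0.57,-0.25,0,0,0.1014,0]
    - [-0.48,0.57,-0.25,0,0,0.1014,0]
    - [-0.48,0.57,-0.25,0,0,0.1014,0]

```text
time: 11.07
tool_pos: [0.4685, -0.0435, 0.3261]
tool_rot: [-3.141, 0.003, -0.005]
contact_force: [-0.4, 0.0, -0.1]
opening: 0.0001
grip_force: 0.0
```

Request:
carry_out:
  deltas:
    - [1.08,0,0.42,0,0.1047,0,0]
    - [1.08,0,0.42,0,0.1047,0,0]
    - [1.08,0,0.42,0,0.1047,0,0]
    - [1.08,0,0.42,0,0.1047,0,0]
    - [1.08,0,0.42,0,0.1047,0,0]
    - [1.08,0,0.42,0,0.1047,0,0]
    - [1.08,0,0.42,0,0.1047,0,0]
    - [1.08,0,0.42,0,0.1047,0,0]

```text
time: 11.73
tool_pos: [0.5572, -0.0429, 0.3251]
tool_rot: [-3.141, -0.826, -0.0]
contact_force: [-0.2, 2.0, 1.0]
opening: 0.001
grip_force: 0.0
```

Run:
```python
from h import *
st()
plan([.6185,-.043,.2685],[np.pi,np.radians(-48),0],8)
```

```text
t 11.73 [ 0.5572 -0.0429  0.3251] [-179.9  -47.3   -0. ] F [-0.2  2.   1. ] op 0.001 g 0.0 q [-0.37 -0.03  1.99  0.63  0.47  0.74]
row x8 [-0.01, 0.0, 1.04] [-0.0001, 0.0015, -0.0]
```

Request:
carry_out:
  deltas:
    - [0,0,0.8,0,0,0,0]
    - [0,0,1.1,0,0,0,0]
    - [0,0,1.1,0,0,0,0]
    - [0,0,1.1,0,0,0,0]
    - [0,0,1.1,0,0,0,0]
    - [0,0,1.1,0,0,0,0]
    - [0,0,1.1,0,0,0,0]
    - [0,0,0.9,0,0,0,0]

```text
time: 12.4
tool_pos: [0.6196, -0.0416, 0.2684]
tool_rot: [-3.138, -0.821, 0.001]
contact_force: [0.0, -0.9, 0.1]
opening: 0.0005
grip_force: 0.0
```

Run:
```python
from h import *
st()
S=grab('scene','s5')
plan([.678,-.043,.222],[np.pi,np.radians(-48),0],8)
```

```text
t 12.4 [ 0.6196 -0.0416  0.2684] [-1.798e+02 -4.700e+01  1.000e-01] F [ 0.  -0.9  0.1] op 0.0005 g 0.0 q [-0.31  0.16  1.96  0.8   0.32  0.58]
row x8 [0.07, 0.02, 0.92] [-0.0006, 0.0022, 0.0001]
```

Run:
```python
from h import *
y=np.radians(15)
plan([.62,-.056,.272],[np.pi,np.radians(-46),y],8)
```

```text
row x8 [0.03, 0.18, -0.06] [0.0231, -0.0022, -0.0224]
```

Request:
carry_out:
  deltas:
    - [0.03,0.18,-0.06,0.0231,-0.0022,-0.0224,0]
    - [0.03,0.18,-0.06,0.0231,-0.0022,-0.0224,0]
    - [0.03,0.18,-0.06,0.0231,-0.0022,-0.0224,0]
    - [0.03,0.18,-0.06,0.0231,-0.0022,-0.0224,0]
    - [0.03,0.18,-0.06,0.0231,-0.0022,-0.0224,0]
    - [0.03,0.18,-0.06,0.0231,-0.0022,-0.0224,0]
    - [0.03,0.18,-0.06,0.0231,-0.0022,-0.0224,0]
    - [0.03,0.18,-0.06,0.0231,-0.0022,-0.0224,0]

```text
time: 13.12
tool_pos: [0.6186, -0.0564, 0.2749]
tool_rot: [3.14, -0.804, 0.264]
contact_force: [-0.8, 0.2, 0.8]
opening: 0.0007
grip_force: 0.0
```

Run:
```python
from h import *
st()
plan([.674,-.043,.222],[np.pi,np.radians(-46),np.radians(15)],8)
```

```text
t 13.12 [ 0.6186 -0.0564  0.2749] [179.9 -46.1  15.1] F [-0.8  0.2  0.8] op 0.0007 g 0.0 q [-0.47  0.19  1.88  0.94  0.64  0.17]
row x8 [0.02, 0.02, 0.97] [0.0, -0.0002, 0.0002]
```

Request:
carry_out:
  deltas:
    - [0.02,0.02,0.9,0,0,0,0]
    - [0.02,0.02,1.1,0,0,0,0]
    - [0.02,0.02,1.2,0,0,0,0]
    - [0.02,0.02,1.2,0,0,0,0]
    - [0.02,0.02,1.2,0,0,0,0]
    - [0.02,0.02,1,0,0,0,0]
    - [0.02,0.02,0.7,0,0,0,0]
    - [0.02,0.02,0.4,0,0,0,0]

```text
time: 13.78
tool_pos: [0.6737, -0.0429, 0.221]
tool_rot: [-3.141, -0.804, 0.26]
contact_force: [-16.2, 0.2, 0.1]
opening: 0.0005
grip_force: 0.0
```

Run:
```python
from h import *
st()
T=grab('top','t6');st()
a=proj(T,[.67,-.043,.21]);u,v=int(a[0]),int(a[1]);v0=max(0,v-60);print(a,v0)
cv2.imwrite('pics/c6.png',cv2.resize(T['image'][v0:v0+120,u-80:u+80],(800,600),interpolation=2))
o=robot.observe();R=Ro.from_euler('xyz',o['tool_rot']);print('1cm down in tool axes',R.inv().apply([0,0,-1]).round(3),'1cm +x',R.inv().apply([1,0,0]).round(3),'+y',R.inv().apply([0,1,0]).round(3))
```

```text
t 13.78 [ 0.6737 -0.0429  0.221 ] [-180.   -46.1   14.9] F [-16.2   0.2   0.1] op 0.0005 g 0.0 q [-0.39  0.35  1.83  1.07  0.52  0.08]
t 13.83 [ 0.6734 -0.0428  0.2204] [-179.9  -46.    14.9] F [-7.8  0.4 -3. ] op 0.0006 g 0.0 q [-0.39  0.35  1.83  1.07  0.52  0.08]
(np.float64(277.05240708346565), np.float64(127.6298710675992)) 67
1cm down in tool axes [-0.719  0.001  0.695] 1cm +x [0.671 0.257 0.695] +y [ 0.178 -0.966  0.186]
```

View pics/c6.png

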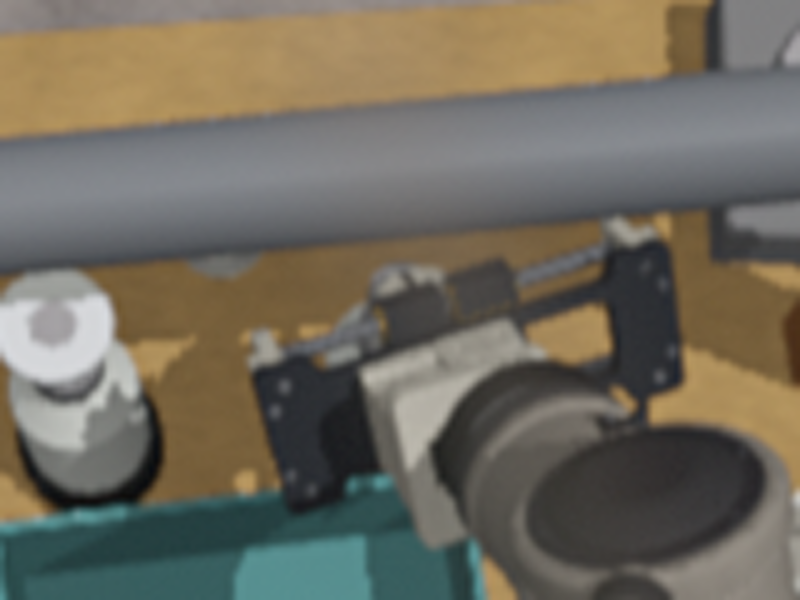

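The reading shows about 16 N sideways. In the picture the right end of the gripper body at (640,230) touches the pipe because of the 15° yaw. I back off and roll the gripper parallel to the pipe.

Request:
carry_out:
  deltas:
    - [-0.5,-0.2,-0.5,0,0,0,0]
    - [-0.5,-0.2,-0.5,0,0,0,0]
    - [-0.5,-0.2,-0.5,0,0,0,0]
    - [-0.5,-0.2,-0.5,0,0,0,0]
    - [-0.3,-0.1,-0.3,0,0,0,0]
    - [0,0,0,0,0,0,0]
    - [0,0,0,0,0,0,0]
    - [0,0,0,0,0,0,0]

```text
time: 14.5
tool_pos: [0.6407, -0.0435, 0.223]
tool_rot: [3.138, -0.807, 0.263]
contact_force: [-0.2, 0.2, 0.0]
opening: 0.0005
grip_force: 0.0
```

```bash
cat >> h.py <<'E'
def ori(th,yaw):
    t,y=np.radians(th),np.radians(yaw)
    a=np.array([np.sin(t)*np.cos(y),np.sin(t)*np.sin(y),-np.cos(t)]);P=np.array([-.0273,.9996,0])
    v=-(P-(P@a)*a);v/=np.linalg.norm(v)
    return Ro.from_matrix(np.stack([np.cross(v,a),v,a],1)).as_euler('xyz')
E
python3 - <<'E'
from h import *
st();r=ori(45,10);print(np.degrees(r))
plan([.645,-.040,.236],r,8)
E
```

```text
t 14.5 [ 0.6407 -0.0435  0.223 ] [179.8 -46.3  15.1] F [-0.2  0.2  0. ] op 0.0005 g 0.0 q [-0.42  0.3   1.92  1.12  0.52 -0.  ]
[-174.04595403  -44.68838755    1.56441182]
row x8 [0.16, -0.04, -0.07] [-0.0076, -0.0024, 0.0208]
```

Request:
carry_out:
  deltas:
    - [0.16,-0.04,-0.07,-0.0076,-0.0024,0.0208,0]
    - [0.16,-0.04,-0.07,-0.0076,-0.0024,0.0208,0]
    - [0.16,-0.04,-0.07,-0.0076,-0.0024,0.0208,0]
    - [0.16,-0.04,-0.07,-0.0076,-0.0024,0.0208,0]
    - [0.16,-0.04,-0.07,-0.0076,-0.0024,0.0208,0]
    - [0.16,-0.04,-0.07,-0.0076,-0.0024,0.0208,0]
    - [0.16,-0.04,-0.07,-0.0076,-0.0024,0.0208,0]
    - [0.16,-0.04,-0.07,-0.0076,-0.0024,0.0208,0]

```text
time: 15.17
tool_pos: [0.6451, -0.0396, 0.2359]
tool_rot: [-3.037, -0.779, 0.026]
contact_force: [-0.0, 0.0, -0.0]
opening: 0.0003
grip_force: 0.0
```

Run:
```python
from h import *
st();r=ori(45,10)
plan([.673,-.040,.225],r,8)
```

```text
t 15.17 [ 0.6451 -0.0396  0.2359] [-174.   -44.6    1.5] F [-0.  0. -0.] op 0.0003 g 0.0 q [-0.36  0.27  1.89  0.97  0.45  0.36]
row x8 [0.15, 0.05, 0.34] [0.0, 0.0001, -0.0001]
```

Request:
carry_out:
  deltas:
    - [0.17,0.04,0.35,0,0,0,0]
    - [0.17,0.04,0.35,0,0,0,0]
    - [0.17,0.04,0.35,0,0,0,0]
    - [0.17,0.04,0.35,0,0,0,0]
    - [0.17,0.04,0.35,0,0,0,0]
    - [0.17,0.04,0.35,0,0,0,0]
    - [0.17,0.04,0.35,0,0,0,0]
    - [0,0,0,0,0,0,0]

```text
time: 15.83
tool_pos: [0.6711, -0.0392, 0.2262]
tool_rot: [-3.037, -0.779, 0.027]
contact_force: [0.4, -0.7, -0.4]
opening: 0.0004
grip_force: 0.0
```

Run:
```python
from h import *
st()
T=grab('top','t7');S=grab('scene','s7')
a=proj(T,[.67,-.043,.21]);u,v=int(a[0]),int(a[1]);v0=max(0,v-45)
A=cv2.resize(T['image'][v0:v0+90,u-60:u+60],(800,600),interpolation=2)
cv2.imwrite('pics/c7.png',A)
o=robot.observe();R=Ro.from_euler('xyz',o['tool_rot']);print('1cm down',R.inv().apply([0,0,-1]).round(3),'+x',R.inv().apply([1,0,0]).round(3))
```

```text
t 15.83 [ 0.6711 -0.0392  0.2262] [-174.   -44.6    1.6] F [ 0.4 -0.7 -0.4] op 0.0004 g 0.0 q [-0.34  0.33  1.84  0.96  0.44  0.38]
1cm down [-0.702  0.074  0.708] +x [0.711 0.1   0.696]
```

View pics/c7.png

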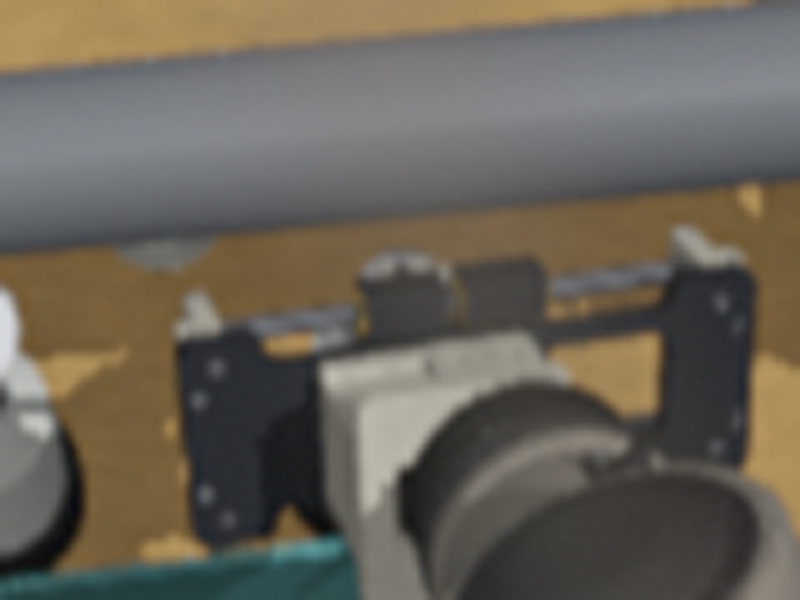

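The gripper is clear of the pipe, and the head's far edge shows at (405,262) just beyond the fingertips. I press down vertically in small steps.

Request:
carry_out:
  deltas:
    - [-0.105,0.011,0.106,0,0,0,0]
    - [-0.105,0.011,0.106,0,0,0,0]
    - [-0.105,0.011,0.106,0,0,0,0]
    - [-0.105,0.011,0.106,0,0,0,0]
    - [-0.105,0.011,0.106,0,0,0,0]
    - [-0.07,0.007,0.07,0,0,0,0]
    - [-0.07,0.007,0.07,0,0,0,0]
    - [0,0,0,0,0,0,0]

```text
time: 16.6
tool_pos: [0.6705, -0.0391, 0.2168]
tool_rot: [-3.037, -0.779, 0.027]
contact_force: [0.2, -0.0, 0.3]
opening: 0.0006
grip_force: 0.0
```

Request:
carry_out:
  deltas:
    - [-0.07,0.007,0.07,0,0,0,0]
    - [-0.07,0.007,0.07,0,0,0,0]
    - [-0.07,0.007,0.07,0,0,0,0]
    - [-0.07,0.007,0.07,0,0,0,0]
    - [-0.07,0.007,0.07,0,0,0,0]
    - [-0.07,0.007,0.07,0,0,0,0]
    - [0,0,0,0,0,0,0]
    - [0,0,0,0,0,0,0]

```text
time: 17.27
tool_pos: [0.671, -0.0392, 0.2122]
tool_rot: [-3.038, -0.781, 0.028]
contact_force: [-2.5, 0.2, 6.1]
opening: 0.0007
grip_force: 3.0
```

Request:
carry_out:
  deltas:
    - [-0.07,0.007,0.07,0,0,0,0]
    - [-0.07,0.007,0.07,0,0,0,0]
    - [-0.07,0.007,0.07,0,0,0,0]
    - [-0.07,0.007,0.07,0,0,0,0]
    - [-0.07,0.007,0.07,0,0,0,0]
    - [-0.07,0.007,0.07,0,0,0,0]
    - [0,0,0,0,0,0,0]
    - [0,0,0,0,0,0,0]

```text
time: 17.93
tool_pos: [0.6711, -0.0392, 0.2068]
tool_rot: [-3.038, -0.782, 0.028]
contact_force: [-4.9, 0.0, 8.5]
opening: 0.0004
grip_force: 4.3
```

Request:
carry_out:
  deltas:
    - [-0.1,0,0.035,0,0,0,0]
    - [-0.1,0,0.035,0,0,0,0]
    - [-0.07,0.007,0.07,0,0,0,0]
    - [-0.07,0.007,0.07,0,0,0,0]
    - [0,0,0,0,0,0,0]
    - [0,0,0,0,0,0,0]
    - [0,0,0,0,0,0,0]
    - [0,0,0,0,0,0,0]

```text
time: 18.6
tool_pos: [0.6708, -0.0393, 0.2039]
tool_rot: [-3.039, -0.784, 0.028]
contact_force: [-2.5, 0.8, 10.0]
opening: 0.0005
grip_force: 5.0
```

Run:
```python
from h import *
st();print(robot.observe()['torque'])
```

```text
t 18.6 [ 0.6708 -0.0393  0.2039] [-174.1  -44.9    1.6] F [-2.5  0.8 10. ] op 0.0005 g 5.0 q [-0.34  0.36  1.87  1.1   0.4   0.23]
[ 0.1902578  -0.30632085  0.07292904]
```

Request:
carry_out:
  deltas:
    - [-0.08,0.005,0.06,0,0,0,0]
    - [-0.08,0.005,0.06,0,0,0,0]
    - [-0.08,0.005,0.06,0,0,0,0]
    - [-0.08,0.005,0.06,0,0,0,0]
    - [0,0,0,0,0,0,0]
    - [0,0,0,0,0,0,0]
    - [0,0,0,0,0,0,0]
    - [0,0,0,0,0,0,0]

```text
time: 19.27
tool_pos: [0.6707, -0.0393, 0.2006]
tool_rot: [-3.039, -0.785, 0.028]
contact_force: [-1.4, 1.9, 10.4]
opening: 0.0007
grip_force: 5.7
```

Request:
carry_out:
  deltas:
    - [-0.08,0.005,0.06,0,0,0,0]
    - [-0.08,0.005,0.06,0,0,0,0]
    - [-0.08,0.005,0.06,0,0,0,0]
    - [-0.07,0.005,0.07,0,0,0,0]
    - [0,0,0,0,0,0,0]
    - [0,0,0,0,0,0,0]
    - [0,0,0,0,0,0,0]
    - [0,0,0,0,0,0,0]

```text
time: 19.93
tool_pos: [0.6706, -0.0393, 0.1973]
tool_rot: [-3.039, -0.786, 0.028]
contact_force: [-0.6, 1.5, 13.5]
opening: 0.0002
grip_force: 6.8
```

Request:
carry_out:
  deltas:
    - [-0.07,0.005,0.07,0,0,0,0]
    - [0,0,0,0,0,0,0]
    - [0,0,0,0,0,0,0]
    - [0,0,0,0,0,0,0]
    - [0,0,0,0,0,0,0]
    - [0,0,0,0,0,0,0]
    - [0,0,0,0,0,0,0]
    - [0,0,0,0,0,0,0]

```text
time: 20.6
tool_pos: [0.6707, -0.0393, 0.1965]
tool_rot: [-3.039, -0.786, 0.028]
contact_force: [-1.4, 1.7, 13.0]
opening: 0.0002
grip_force: 7.1
```

Request:
carry_out:
  deltas:
    - [-0.07,0.005,0.07,0,0,0,0]
    - [-0.07,0.005,0.07,0,0,0,0]
    - [0,0,0,0,0,0,0]
    - [0,0,0,0,0,0,0]
    - [0,0,0,0,0,0,0]
    - [0,0,0,0,0,0,0]
    - [0,0,0,0,0,0,0]
    - [0,0,0,0,0,0,0]

```text
time: 21.27
tool_pos: [0.6707, -0.0393, 0.1947]
tool_rot: [-3.039, -0.787, 0.028]
contact_force: [-1.2, 1.9, 14.8]
opening: 0.0006
grip_force: 7.7
```

Run:
```python
from h import *
st()
```

```text
t 21.27 [ 0.6707 -0.0393  0.1947] [-174.1  -45.1    1.6] F [-1.2  1.9 14.8] op 0.0006 g 7.7 q [-0.34  0.37  1.89  1.16  0.39  0.16]
```

Request:
carry_out:
  deltas:
    - [-0.07,0.005,0.07,0,0,0,0]
    - [-0.05,0.003,0.05,0,0,0,0]
    - [0,0,0,0,0,0,0]
    - [0,0,0,0,0,0,0]
    - [0,0,0,0,0,0,0]
    - [0,0,0,0,0,0,0]
    - [0,0,0,0,0,0,0]
    - [0,0,0,0,0,0,0]

```text
time: 21.93
tool_pos: [0.6708, -0.0393, 0.1932]
tool_rot: [-3.04, -0.787, 0.028]
contact_force: [-2.9, 0.9, 16.9]
opening: 0.0007
grip_force: 8.2
```

Request:
carry_out:
  deltas:
    - [0,0,0,0,0,0,0]
    - [0,0,0,0,0,0,0]
    - [0,0,0,0,0,0,0]
    - [0,0,0,0,0,0,0]
    - [0,0,0,0,0,0,0]
    - [0,0,0,0,0,0,0]
    - [0,0,0,0,0,0,0]
    - [0,0,0,0,0,0,0]

```text
time: 22.6
tool_pos: [0.6708, -0.0393, 0.1932]
tool_rot: [-3.039, -0.787, 0.028]
contact_force: [-1.8, 1.4, 17.4]
opening: 0.0004
grip_force: 8.2
```

Run:
```python
from h import *
T=grab('top','t8');T7=dict(np.load('t7.npz'));T0=dict(np.load('top0.npz'))
for d in(T0,T7,T):
    c=cloud(d);m=(c[...,0]>.675)&(c[...,0]<.70)&(abs(c[...,1]+.043)<.019)&(c[...,2]>.12)&(c[...,2]<.218);q=c[m]
    print(len(q),np.percentile(q[:,2],[10,25,50,75,90]).round(4))
st()
a=proj(T,[.67,-.043,.21]);u,v=int(a[0]),int(a[1]);v0=max(0,v-30)
A=cv2.resize(T['image'][v0:v0+60,u-40:u+40],(400,300),interpolation=2);v7=T7['image'][v0:v0+60,u-40:u+40]
cv2.imwrite('pics/c8.png',np.hstack([cv2.resize(v7,(400,300),interpolation=2),A]))
```

```text
108 [0.1625 0.2028 0.2085 0.21   0.2109]
21 [0.1641 0.209  0.2094 0.2101 0.2106]
51 [0.1857 0.1874 0.188  0.1894 0.191 ]
t 22.65 [ 0.6708 -0.0392  0.1932] [-174.2  -45.1    1.6] F [-2.4  0.5 15.9] op 0.0004 g 8.2 q [-0.34  0.37  1.89  1.17  0.39  0.15]
```

View pics/c8.png

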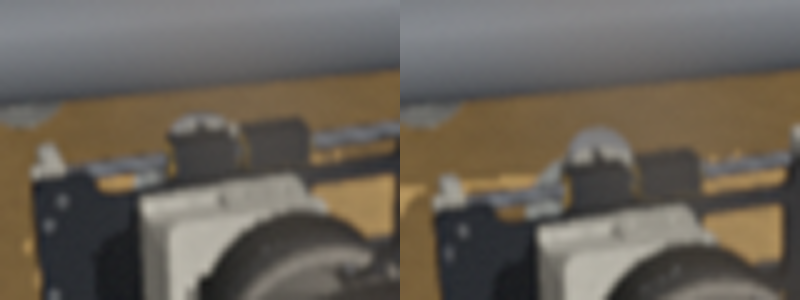

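Left is before the press, right is pressed. The head top has dropped 21 mm (14 mm of plunger travel plus about 7 mm from the foot), and it has been held at about 16 N for over half a second. Now I release it and retreat.

Request:
carry_out:
  deltas:
    - [0.2,-0.02,-0.2,0,0,0,0]
    - [0.25,-0.02,-0.25,0,0,0,0]
    - [0.25,-0.02,-0.25,0,0,0,0]
    - [0.25,-0.02,-0.25,0,0,0,0]
    - [0.25,-0.02,-0.25,0,0,0,0]
    - [0.25,-0.02,-0.25,0,0,0,0]
    - [0.25,-0.02,-0.25,0,0,0,0]
    - [0.25,-0.02,-0.35,0,0,0,0]

```text
time: 23.32
tool_pos: [0.6682, -0.0394, 0.2176]
tool_rot: [-3.038, -0.78, 0.028]
contact_force: [0.5, 0.1, 0.2]
opening: 0.0006
grip_force: 0.0
```

Request:
carry_out:
  deltas:
    - [0,0,-0.8,0,0,0,0]
    - [0,0,-1.2,0,0,0,0]
    - [0,0,-2,0,0,0,0]
    - [0,0,-2,0,0,0,0]
    - [0,0,-2,0,0,0,0]
    - [0,0,-2,0,0,0,0]
    - [0,0,-2,0,0,0,0]
    - [0,0,-1,0,0,0,0]

```text
time: 23.98
tool_pos: [0.5761, -0.0556, 0.3102]
tool_rot: [-3.039, -0.78, 0.028]
contact_force: [0.1, -0.4, -0.2]
opening: 0.0003
grip_force: 0.0
```

Run:
```python
from h import *
st();T=grab('top','t9');S=grab('scene','s9')
c=cloud(T);m=(np.hypot(c[...,0]-.677,c[...,1]+.043)<.018)&(c[...,2]>.18)&(c[...,2]<.22);q=c[m];print(len(q),np.percentile(q[:,2],[10,50,90]))
A=cv2.resize(S['image'],(800,600),interpolation=2)
cv2.imwrite('pics/c9.png',A)
c=cloud(S);m=(abs(c[...,0]-.45)<.03)&(abs(c[...,1]-.065)<.04)&(c[...,2]>.135)&(c[...,2]<.165);q=c[m];print(len(q),q.mean(0),q.max(0))
```

```text
t 23.98 [ 0.5761 -0.0556  0.3102] [-174.1  -44.7    1.6] F [ 0.1 -0.4 -0.2] op 0.0003 g 0.0 q [-0.47  0.06  1.92  0.78  0.64  0.51]
153 [0.20543391 0.20873352 0.21094177]
71 [0.45591911 0.06545515 0.14993092] [0.45958496 0.07746325 0.15849622]
```

View pics/c9.png

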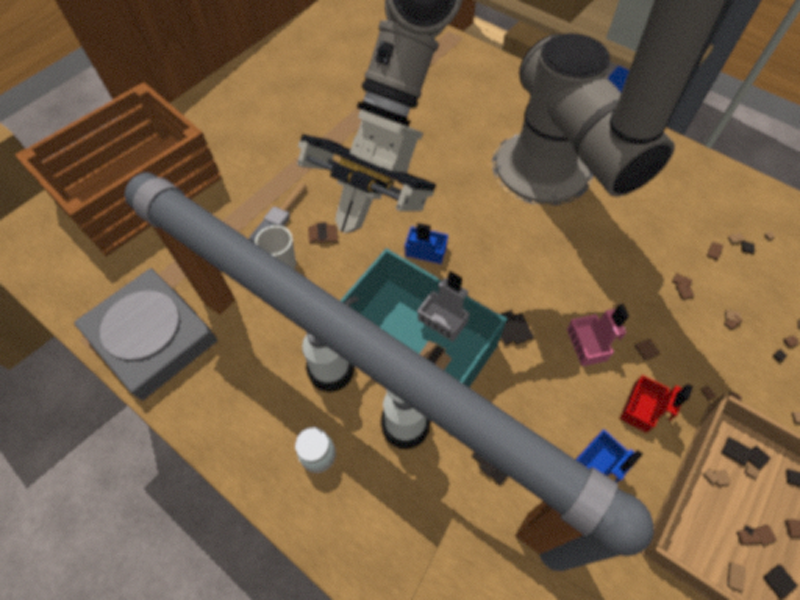

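The sieve hangs in the tub at (447,300), nothing else has moved, and the head is back up at z≈.2087. The arm is clear, so I hand in.

```bash
python3 -c "
from cell import robot
print(robot.hand_in())"
```

```text
the job is handed in; nothing more can be done
None
```

The sieve hangs by its hook on the tub's near rim, and the spouted dispenser was pressed with about 16–17 N to its stop, held there for over half a second, and came back up. The gripper body touched the pipe once at about 16 N (limit 40 N). The job is handed in; no verdict was returned.

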